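# Sweep the anodised plate clear and hold the coating gauge on its mark

### The job

With the brush, and not with the gripper or the gauge, sweep the four metal offcuts off the blue plate into the scrap tray at its end, then put the brush back down on the bench, clear of the plate and tray. Take the coating gauge out of its stand and hold it upright with its tip on the white spot marked on the plate, pressing gently straight down so that the sprung tip is about half way in and never hard against its stop. Finish while still holding the gauge there; leave the yellow jar and the wire spool where they are.

Things in the scene. Friction and masses are not known exactly. Their poses are not given: they have to be found in the camera images.
- plate: Fixed work block; origin at bench level under the blue plate's centre. Blue top 30 mm above the bench, local x -70 to +70 mm, y -55 to +55, between side rails 8 mm wide whose tops are 36 mm above the bench; both x ends open. Fixed at the +x end: open grey scrap tray, x +70 to +170, 126 mm wide, walls 4 mm thick, 20 mm high, floor 4 mm above the bench.
- spot: White painted disc, 22 mm diameter, with a 6 mm black centre dot, on top of the blue plate; no thickness to speak of. Origin at its centre on the plate's top face. It may be covered by an offcut at the start.
- brush: Loose block brush, 140 g, standing on its bristles; origin centre of their underside, z up. Stiff dark bristles 20 (x) by 94 (y) by 30 mm high; wood head 26 x 98, z 30 to 48; grip ridge on top 20 thick (x), 62 long (y), z 48 to 88. Grip the ridge from above, fingers closing along x, at z about 68. Its long faces sweep, moving along its x; both alike.
- stand: Fixed dark wooden gauge stand, block 70 x 70 mm, 60 mm high, with an upright through hole of 23 mm diameter in its centre. Origin at bench level under the centre.
- gauge: Loose pen-shaped gauge, 130 g, hanging upright in the stand by its collar. Origin: the end of the tip when out (fixed to the pen); z up its axis. Brass tip 10 mm dia, z 0 to 20 mm; steel barrel 20 dia, z 20 to 56; orange collar 32 dia, z 56 to 62, on the stand's top; round black grip 22 dia, z 62 to 125. Grip from above at z about 95, any yaw. Lift 60 mm to leave the stand.
- gauge_tip (a point): The end face centre of the gauge's sprung brass tip (moves with the tip).
- tip (a joint): How far the sprung tip is pushed into the gauge, in m: 0 = out, 0.010 = hard against its stop. It starts to move at about 1 N and adds 0.35 N per mm (half way about 2.8 N, fully in about 4.6 N).
- offcut1: Loose brass offcut, 20 x 16 x 12 mm high, about 32 g, on the blue plate. Origin: centre of its underside.
- offcut2: Loose copper slug, upright cylinder 20 mm diameter, 12 mm high, about 33 g, on the blue plate. Origin: centre of its underside.
- offcut3: Loose aluminium L-shaped offcut, 20 x 20 mm outline, 14 mm high, about 15 g, on the blue plate. Origin: centre of its underside.
- offcut4: Loose steel offcut, 18 x 18 x 10 mm high, about 25 g, on the blue plate. Origin: centre of its underside.
- bottle: Bystander: small loose yellow jar with white cap, 44 mm diameter, 85 mm high, origin under its centre. Leave alone.
- spool: Bystander: loose copper wire spool standing upright, 48 mm diameter, 50 mm high, origin under its centre. Leave alone.
Not all that is in view belongs to the job. Of the things that look like the brush, the smaller one is meant. Leave any turquoise look-alike of the stand alone.

How it is judged:
On the way, in this order (a step that is already met when the one before it is completed fails the run):
1. all four offcuts lie in the scrap tray, swept there with the brush, which is still held (x of offcut1 in the frame of plate between 0.07 and 0.172 m and y of offcut1 in the frame of plate between -0.066 and 0.066 m and z of each of offcut1, offcut2, offcut3, offcut4 in the frame of plate below 0.03 m and x of offcut2 in the frame of plate between 0.07 and 0.172 m and y of offcut2 in the frame of plate between -0.066 and 0.066 m and x of offcut3 in the frame of plate between 0.07 and 0.172 m and y of offcut3 in the frame of plate between -0.066 and 0.066 m and x of offcut4 in the frame of plate between 0.07 and 0.172 m and y of offcut4 in the frame of plate between -0.066 and 0.066 m and contact force between brush and the fingers above 0.5 N), for 0.2 s.
2. the brush is back down on the bench, let go, clear of plate and tray (height (world z) of brush below 0.03 m and contact force between brush and the fingers below 0.05 N and contact force between brush and plate below 0.05 N and linear speed of brush below 0.03 m/s), for 0.2 s.
At the end, for the whole second after the job is handed in: Gauge held in the fingers, at rest, upright within 8 deg, tip within 8 mm of the spot's centre, pushed in 2 to 9 mm (0.8 to 8 N on the plate), clear of its stand; all four offcuts in the tray; brush let go on the bench, touching neither plate nor tray (all of step 2 and x of offcut1 in the frame of plate between 0.07 and 0.172 m and y of offcut1 in the frame of plate between -0.066 and 0.066 m and z of each of offcut1, offcut2, offcut3, offcut4 in the frame of plate below 0.03 m and x of offcut2 in the frame of plate between 0.07 and 0.172 m and y of offcut2 in the frame of plate between -0.066 and 0.066 m and x of offcut3 in the frame of plate between 0.07 and 0.172 m and y of offcut3 in the frame of plate between -0.066 and 0.066 m and x of offcut4 in the frame of plate between 0.07 and 0.172 m and y of offcut4 in the frame of plate between -0.066 and 0.066 m and horizontal distance between gauge_tip and spot below 0.008 m and angle between gauge's own z axis and vertical below 0.14 rad and value of joint tip between 0.002 and 0.009 m and contact force between gauge and plate between 0.8 and 8 N and contact force between gauge and the fingers above 1 N and contact force between gauge and stand below 0.05 N and linear speed of gauge below 0.03 m/s); the arm keeps its last pose, push and grip.
It fails at once if an offcut touched by the gripper or arm (contact force between any of offcut1, offcut2, offcut3, offcut4 and the fingers above 0.2 N or contact force between any of offcut1, offcut2, offcut3, offcut4 and the arm above 0.2 N).
It fails at once if an offcut touched hard by the gauge (contact force between any of offcut1, offcut2, offcut3, offcut4 and gauge above 0.3 N).
It fails at once if the gauge pressed hard on the plate (over 12 N) (contact force between gauge and plate above 12 N).
It fails at once if a bystander moved by more than 20 mm or knocked over (distance of any of bottle, spool from where it was at the start of the episode above 0.02 m or angle between any of bottle, spool's own z axis and vertical above 0.5 rad).
It also fails if it takes over 64 s, if anything falls off the work surface, if the arm or the gripper's body presses on something with over 40 N, if the wrist force passes 120 N, or if a joint passes its speed limit or range.

### The arm

A 7-joint arm with a two-finger parallel gripper is mounted at the origin on the work surface. World frame = base frame: x ahead of the robot, y to its left, z up, the work surface at z = 0. Lengths are in m, angles in rad, forces in N, time in s.
With the tool pointing down it reaches from about 0.425 to 0.875 m from the base axis. Payload 8.4 kg.
Tool frame: the origin (TCP) lies at the centre of the arm's flange, where the gripper is bolted on; the fingertips stand r.tips_ahead ahead of it and the grasp point (between the pads) lies 164 mm ahead of it (r.tips_ahead is the distance from the TCP to the fingertips, in m); z points along the fingers, y is the line along which they close (so a half turn about z gives the same grasp; the last joint's range is limited). The gripper opens to 87 mm and grips with 3 to 60 N. Pads are 19 mm wide; open, the fingers measure 117 mm over their backs; the gripper's body (75 mm by 190 mm) begins 51 mm behind the grasp point.
Start: joints at [1.057, 0.333, 0.04, 1.465, -0.013, 1.343, -0.059], TCP at [0.262, -0.595, 0.405] pointing down, gripper open.
Joint ranges: [-2.58, 2.58], [-0.38, 2.09], [-1.3, 1.39], [0.25, 2.4], [-1.5, 4.64], [0.08, 2.09], [-2.65, 2.65]. Speed limits (rad/s): [2.22, 2.22, 2.79, 2.79, 3.14, 3.14, 3.14].

### API

Orientations are given as a 3x3 rotation matrix whose columns are the frame's x, y, z axes.
In Python, from cell import r gives the robot as it stands.
- The arm moves only by the shell command python3 -m crank 'ROWS' [OPENING] [FORCE]. ROWS is a JSON list of rows, 1 to 10 of them, each of 6 numbers: dx, dy, dz in m, then a rotation vector rx, ry, rz in rad; each row is the pose to reach, as a shift and turn from the pose commanded when the command began, along the tool's axes at that moment; what a row does not reach only later rows make up. A row lasts 1/10 s, in which the tool goes at most 0.05 m and 0.15 rad, less where a joint would pass 70% of its speed; a pose out of reach is approached as far as the arm can. OPENING is the finger opening in m, set as the command begins (- or left out keeps the last). The fingers move at their own pace and stop on an object; FORCE is the grip in N (left out, the last holds). Time passes only in rows, so rows that do not move let the fingers close. It prints the time, the measured TCP pose, the force, the opening and the grip force at its end.
- r.state(): the state, without advancing time (a new reading comes with each control period).
- r.camera(name): name is "scene" or "side" or "wrist"; returns a dict with "image" (384x512x3 uint8, red, green, blue), "camera_matrix" (3x3 intrinsics, pixels), "R" (3x3) and "t" (3): a world point X has camera coordinates R X + t. Camera axes: x right, y down, z forward; pixel columns grow to the right and rows downward; lengths in m; the calibration is good to about 2 mm. The wrist camera is an equidistant fisheye: a pixel r from the principal point sees the ray r / f radians off the axis. A picture is of the moment at which its call begins. There is no depth.
- r.hand_in(): hands the job in; it is judged then, once.
Trained networks look in a picture, given as the dict that the camera call returned (one of the last four; its "shot" number tells which), for a name from the list of things; names that differ only in an ending like _2 or _b are one class to them, and where a whole thing is asked for, a point or a joint stands for the part that bears it (a point fixed in the world has none). Each returns a list of dicts, best first, with "score" (0 to 1); they miss things now and then, are a little off and sometimes report something else, mostly with a low value. They report only what shows in the picture. A call takes as long as a camera call. They do not tell look-alikes from the thing itself.
- r.outline_of(target, picture): "mask" (384x512 bool, what is visible of it) and "uv" ([column, row] in pixels, amid what is visible of it).
The state is a dict: "t": time; "q": joint angles; "joint_vel": joint speeds; "effort": joint torques, N m; "tcp_pos": TCP position; "tool_rot": TCP orientation; "force": force on the tool from outside, world axes, zero at the start; "torque": the same for the moment, N m; "grip_width": finger opening in m; "grasp_force": force on a finger pad.
Only numpy, scipy, OpenCV 4.12 (cv2) and the standard library are available. Lean on these libraries where they do the work, as an engineer would, in place of code of your own. Each camera call takes 0.05 s, during which the arm holds its last target. There are 200 camera calls.

## Working session

There is one attempt and no reset: what is moved stays moved. The work goes in short steps, Python scripts to look and compute and a shell command to move; the robot and the scene stay as the last step left them, time stands still between calls to the robot, and variables do not carry over. Pictures are saved under pics/ and viewed, at most 10 in all, crops included, and the job is handed in when it is done.

```bash
ls; mkdir -p pics; python3 - <<'E'
from cell import r
import cv2,numpy as np
s=r.state();print(s['t'],s['tcp_pos'],s['tool_rot'],r.tips_ahead)
ims=[]
for c in("scene","side"):
    p=r.camera(c);im=p["image"].copy();print(c,p["camera_matrix"].tolist(),p["R"].tolist(),p["t"])
    for n in["plate","spot","brush","stand","gauge","offcut1","offcut2","offcut3","offcut4","bottle","spool"]:
        for d in r.outline_of(n,p)[:3]:
            print(n,round(d["score"],2),np.round(d["uv"]),d["mask"].sum())
    cv2.imwrite(f"pics/{c}0.png",cv2.resize(im[:,:,::-1],(800,600)))
E
```

```text
pics
0.0 [ 0.26190779 -0.59470704  0.40385288] [[ 9.15172214e-01  4.03062432e-01 -7.02852950e-04]
 [ 4.03063041e-01 -9.15171047e-01  1.46266023e-03]
 [-5.36872794e-05 -1.62188005e-03 -9.99998683e-01]] 0.1822
scene [[476.98112845269276, 0.0, 251.650106249011], [0.0, 476.98112845269276, 178.43893354679454], [0.0, 0.0, 1.0]] [[0.18682083657092566, 0.982318927786531, -0.012144922200641648], [0.715176391882259, -0.1444695372692503, -0.6838503354502959], [-0.6735136995764921, 0.11907173011898675, -0.7295212262636763]] [-0.11516064 -0.32939685  1.62673031]
plate 0.77 [253. 212.] 4080
spot 0.46 [244. 194.] 41
brush 0.9 [339. 120.] 1465
brush 0.67 [334. 158.] 763
stand 0.98 [143. 180.] 887
stand 0.89 [140. 148.] 773
offcut1 0.48 [240. 202.] 50
offcut1 0.46 [254. 183.] 47
offcut2 0.48 [240. 202.] 50
offcut2 0.46 [254. 183.] 47
offcut3 0.48 [240. 202.] 50
offcut3 0.46 [254. 183.] 47
offcut4 0.48 [240. 202.] 50
offcut4 0.46 [254. 183.] 47
bottle 0.65 [391. 218.] 528
spool 0.94 [100. 267.] 528
side [[432.0525630569199, 0.0, 253.35732726145707], [0.0, 432.0525630569199, 191.5657717602059], [0.0, 0.0, 1.0]] [[-0.6872301638582063, -0.7264228151449558, -0.004959387089192757], [-0.4730631232223343, 0.45270010477120204, -0.7558266313032862], [0.5512948243277402, -0.5170807565332712, -0.6547530128929732]] [0.37102468 0.31295542 1.00233598]
plate 0.95 [242. 208.] 2588
plate 0.64 [298. 133.] 212
brush 0.95 [214. 306.] 2021
brush 0.64 [197. 266.] 828
stand 0.64 [339. 181.] 686
stand 0.61 [368. 200.] 868
gauge 0.48 [346. 165.] 173
offcut1 0.56 [241. 204.] 53
offcut1 0.56 [253. 212.] 27
offcut1 0.55 [264. 197.] 24
offcut2 0.56 [241. 204.] 53
offcut2 0.56 [253. 212.] 27
offcut2 0.55 [264. 197.] 24
offcut3 0.56 [241. 204.] 53
offcut3 0.56 [253. 212.] 27
offcut3 0.55 [264. 197.] 24
offcut4 0.56 [241. 204.] 53
offcut4 0.56 [253. 212.] 27
offcut4 0.55 [264. 197.] 24
bottle 0.58 [126. 228.] 477
spool 0.48 [297. 136.] 195
```

View pics/scene0.png

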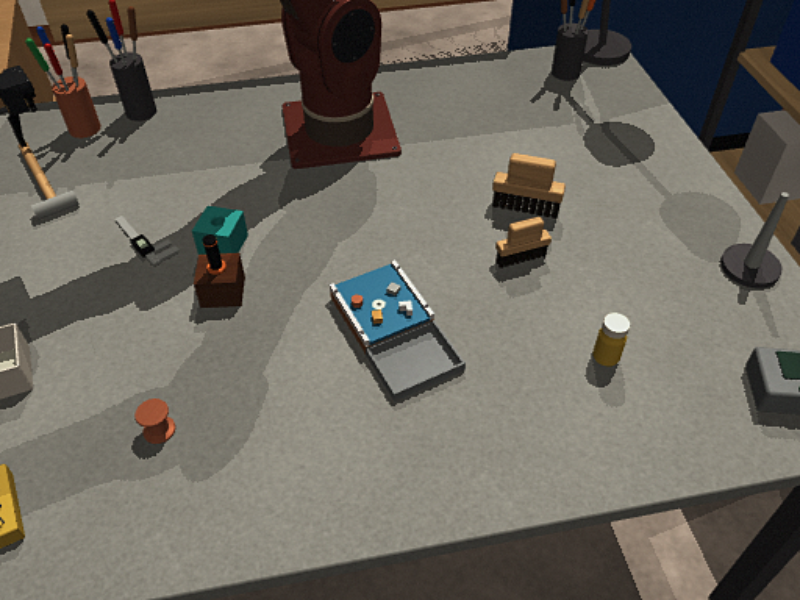

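View pics/side0.png

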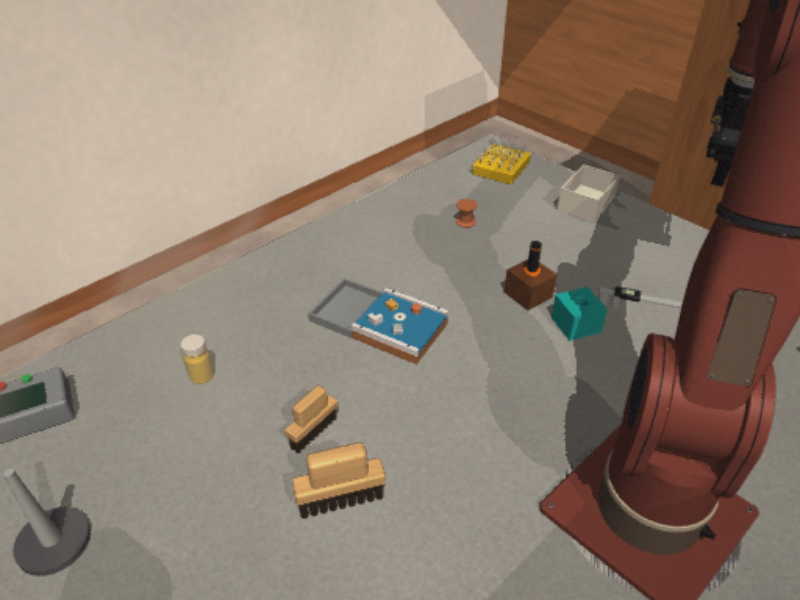

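The smaller brush is at about (335,154) in scene px and (200,266) in side px. The dark stand with the gauge is at (140,178) scene, and the blue plate with four offcuts and the visible spot is at (242,193) scene. Next I fit known shapes to the masks.

```bash
cat > h.py <<'E'
import numpy as np,cv2
from cell import r
from scipy.optimize import minimize
def proj(p,X):
    c=np.asarray(X)@p["R"].T+p["t"];u=c@p["camera_matrix"].T;return u[:,:2]/u[:,2:]
def onplane(p,uv,z):
    d=p["R"].T@np.linalg.inv(p["camera_matrix"])@[uv[0],uv[1],1];o=-p["R"].T@p["t"]
    return (o+d*(z-o[2])/d[2])
def box(x0,x1,y0,y1,z0,z1):return np.array([[x,y,z] for x in(x0,x1) for y in(y0,y1) for z in(z0,z1)])
def cyl(rad,z0,z1):
    a=np.linspace(0,2*np.pi,24);return np.array([[rad*np.cos(t),rad*np.sin(t),z] for t in a for z in(z0,z1)])
def sil(p,parts,q):
    S=4;m=np.zeros((384*S,512*S),np.uint8);c,s=np.cos(q[2]),np.sin(q[2])
    for P in parts:
        W=P@np.array([[c,s,0],[-s,c,0],[0,0,1]])+[q[0],q[1],0]
        u=((proj(p,W)+.5)*S*16-8).round().astype(np.int32)
        cv2.fillConvexPoly(m,cv2.convexHull(u.reshape(-1,1,2)),255,shift=4)
    return cv2.resize(m,(512,384),interpolation=cv2.INTER_AREA)/255.
def fit(obs,parts,q0,step=(.01,.01,.15)):
    def cost(q):
        t=0
        for p,m in obs:
            s=sil(p,parts,q);t+=np.abs(s-m).sum()/m.sum()
        return t
    q0=np.array(q0,float)
    best=None
    for _ in range(3):
        sim=np.vstack([q0]+[q0+np.eye(3)[i]*step[i] for i in range(3)])
        o=minimize(cost,q0,method="Nelder-Mead",options=dict(initial_simplex=sim,xatol=1e-4,fatol=1e-4))
        q0=o.x;step=tuple(-np.array(step)*.6)
    return o.x,o.fun
BRUSH=[box(-.01,.01,-.047,.047,0,.03),box(-.013,.013,-.049,.049,.03,.048),box(-.01,.01,-.031,.031,.048,.088)]
def pick(n,p,uv):
    L=r.outline_of(n,p);return min(L,key=lambda d:np.hypot(*(np.array(d["uv"])-uv)))["mask"] if L else None
E
python3 - <<'E'
from h import *
A=r.camera("scene");B=r.camera("side")
for o in([A],[B],[A,B]):
    obs=[(p,pick("brush",p,(335,156) if p is A else (198,266)).astype(float)) for p in o]
    for y0 in(0,1.57):
        print("brush",fit(obs,BRUSH,[*onplane(A,(334,158),.04)[:2],y0]))
for p in(A,B):
    hsv=cv2.cvtColor(p["image"],cv2.COLOR_RGB2HSV)
    m=cv2.inRange(hsv,(95,120,60),(115,255,255));m[:130]=0;m[:,350:]=0;m[:,:180]=0
    n,l,st,_=cv2.connectedComponentsWithStats(m);k=1+st[1:,4].argmax()
    m=(l==k).astype(np.uint8);c=cv2.findContours(m,0,1)[0][0];h=cv2.convexHull(c)
    f=np.zeros_like(m);cv2.fillConvexPoly(f,h,1);print("blue",st[k])
    rect=cv2.minAreaRect(np.array([onplane(p,u[0],.03)[:2] for u in h],np.float32));print(rect)
    for y0 in(0,1.57): print(fit([(p,f.astype(float))],[box(-.07,.07,-.055,.055,.03,.03)],[*rect[0],y0]))
    PL=[box(-.07,.07,-.063,.063,0,.036),box(.07,.17,-.063,.063,0,.02)]
    pm=pick("plate",p,(253,212) if p is A else (242,208))
    if p is A:
        for y0 in(-.5,.5,1.57,3):print("plate net",fit([(p,pm.astype(float))],PL,[*rect[0],y0]))
    for d in r.outline_of("spot",p)[:2]:print("spot",d["score"],d["uv"],onplane(p,d["uv"],.03))
    st_=pick("stand",p,(143,180) if p is A else (339,181))
    for d in r.outline_of("gauge",p)[:2]:print("g",d["score"],d["uv"],d["mask"].sum())
    print("stand",fit([(p,st_.astype(float))],[box(-.035,.035,-.035,.035,0,.06)],[*onplane(p,(143,180) if p is A else (339,181),.03)[:2],.3]))
    for nm,z,uv in(("bottle",.04,(391,218) if p is A else (126,228)),("spool",.025,(100,267) if p is A else (297,136))):print(nm,onplane(p,uv,z))
E
```

```text
brush (array([0.46051744, 0.2640054 , 0.27985745]), np.float64(0.16566570684217743))
brush (array([0.46072167, 0.26410648, 3.44412113]), np.float64(0.16375702728643907))
brush (array([0.45380001, 0.26758071, 0.19930449]), np.float64(0.1192629573354557))
brush (array([0.45403768, 0.26813055, 3.34031658]), np.float64(0.11878542314834914))
brush (array([0.45716919, 0.26630857, 0.22862247]), np.float64(0.33198855361651103))
brush (array([0.45725468, 0.26638965, 3.37208079]), np.float64(0.33244860149136246))
blue [ 215  169   60   50 1295]
((0.5385764241218567, -0.005458667874336243), (0.1393720805644989, 0.10726089775562286), 16.44093894958496)
(array([ 0.53875265, -0.00559256,  0.29131203]), np.float64(0.02725239106119747))
(array([ 0.5394454 , -0.00468033,  1.46742079]), np.float64(0.374708393252528))
plate net (array([ 0.53892179, -0.0060202 ,  0.28402784]), np.float64(0.10610177642850702))
plate net (array([ 0.53897303, -0.00595871,  0.28351255]), np.float64(0.10617992725961105))
plate net (array([ 0.53890657, -0.00587659,  0.28618765]), np.float64(0.10605167974190187))
plate net (array([0.63237739, 0.02089403, 3.40385617]), np.float64(0.1394561503702145))
spot 0.54 [242.8, 198.0] [ 0.5573475  -0.01159044  0.03      ]
g 0.53 [134.0, 164.1] 239
g 0.47 [141.2, 182.9] 882
stand (array([ 0.43663935, -0.26931209, -0.13448822]), np.float64(0.1645293902412776))
bottle [0.70078095 0.33092186 0.04      ]
spool [ 0.69456169 -0.36950869  0.025     ]
blue [228 187  57  37 865]
((0.5305596590042114, -0.0047723278403282166), (0.14147795736789703, 0.10426272451877594), 16.293869018554688)
(array([ 0.53070986, -0.00550306,  0.28123208]), np.float64(0.05959520364549551))
(array([ 0.53155453, -0.00689029,  1.42622334]), np.float64(0.39317467444993265))
stand (array([ 0.42826448, -0.26450725, -0.2017469 ]), np.float64(0.21130061492052438))
bottle [0.70147194 0.33053498 0.04      ]
spool [ 0.6962138  -0.36476866  0.025     ]
```

```bash
cat > to.py <<'E'
import sys,numpy as np
from cell import r
from scipy.spatial.transform import Rotation as R
# TCP target x y z, yaw (deg) of tool x, tool straight down
x,y,z,psi=map(float,sys.argv[1:5]);s=r.state();M=np.array(s["tool_rot"])
c,d=np.cos(np.radians(psi)),np.sin(np.radians(psi))
T=np.array([[c,d,0],[d,-c,0],[0,0,-1]])
dp=M.T@(np.array([x,y,z])-s["tcp_pos"]);rv=R.from_matrix(M.T@T).as_rotvec()
print("t",round(s["t"],2),"d",dp.round(4).tolist(),"rv",rv.round(4).tolist(),"rows",round(np.linalg.norm(dp)/.05,1),round(np.linalg.norm(rv)/.15,1),"yaw",round(np.degrees(np.arctan2(M[1,0],M[0,0])),2),np.round(s["tcp_pos"],4),np.round(s["force"],1))
E
python3 to.py .55 -.1 .42 80; python3 to.py .457 .266 .40 103.5
```

```text
t 1.9 d [0.4631, -0.3368, -0.0152] rv [-0.0001, -0.0, -0.9815] rows 11.5 6.5 yaw 23.76 [ 0.2619 -0.5949  0.4047] [ 0.   0.4 -1.3]
t 1.9 d [0.5254, -0.7093, 0.0048] rv [-0.0001, -0.0001, -1.3917] rows 17.7 9.3 yaw 23.76 [ 0.2619 -0.5949  0.4047] [ 0.   0.4 -1.3]
```

```bash
python3 -m crank '[[0.463,-0.337,-0.015,0,0,-0.98],[0.463,-0.337,-0.015,0,0,-0.98],[0.463,-0.337,-0.015,0,0,-0.98],[0.463,-0.337,-0.015,0,0,-0.98],[0.463,-0.337,-0.015,0,0,-0.98],[0.463,-0.337,-0.015,0,0,-0.98],[0.463,-0.337,-0.015,0,0,-0.98],[0.463,-0.337,-0.015,0,0,-0.98],[0.463,-0.337,-0.015,0,0,-0.98],[0.463,-0.337,-0.015,0,0,-0.98]]' 0.087
python3 to.py .457 .266 .38 103.5
python3 - <<'E'
from h import *
p=r.camera("wrist");print(p["camera_matrix"],p["R"].round(3).tolist(),p["t"])
cv2.imwrite("pics/w1.png",cv2.resize(p["image"][:,:,::-1],(800,600)))
E
```

```text
t: 2.9
tcp_pos: [0.5138, -0.1609, 0.4183]
tool_rot: [[0.175, 0.984, 0.001], [0.984, -0.175, -0.001], [-0.0, 0.001, -1.0]]
force: [1.0, -1.3, 0.2]
grip_width: 0.087
grasp_force: 0.0
t 2.9 d [0.4104, -0.1309, 0.0381] rv [0.0008, 0.0005, -0.412] rows 8.6 2.7 yaw 79.9 [ 0.5138 -0.1609  0.4183] [ 1.  -1.3  0.2]
[[297.31863964   0.         253.85973933]
 [  0.         297.31863964 193.14898087]
 [  0.           0.           1.        ]] [[0.985, -0.174, 0.002], [-0.166, -0.939, 0.301], [-0.051, -0.297, -0.953]] [-0.5343039  -0.10693105  0.38346498]
```

View pics/w1.png

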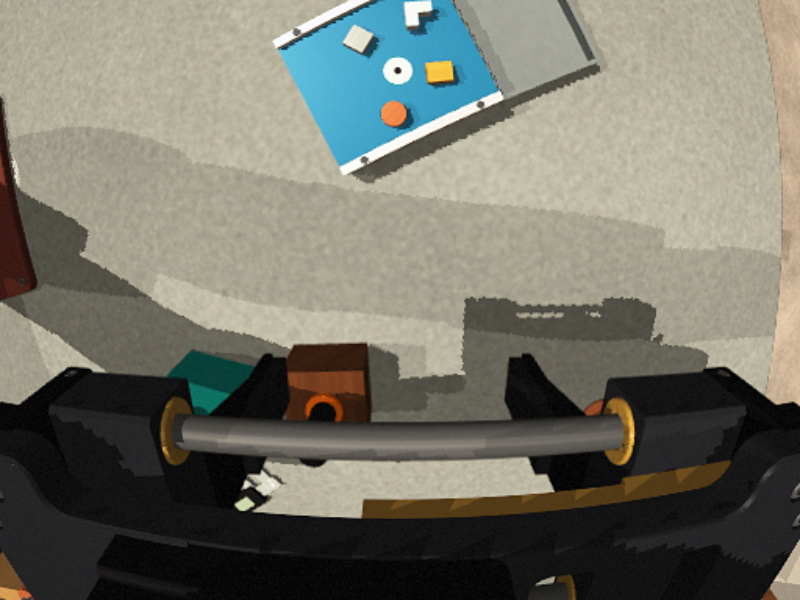

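The wrist view shows the spot centre at about (254.7,44.8) in raw px, with the four offcuts around it well inside the rails, and the stand with the orange collar at (207,263).

```bash
cat >> h.py <<'E'
def wproj(p,X):
    c=np.asarray(X)@p["R"].T+p["t"];n=np.hypot(c[:,0],c[:,1]);th=np.arctan2(n,c[:,2]);K=p["camera_matrix"]
    return c[:,:2]/n[:,None]*th[:,None]*K[0,0]+K[:2,2]
def wplane(p,uv,z):
    K=p["camera_matrix"];d=(np.array(uv)-K[:2,2])/K[0,0];th=np.hypot(*d)
    d=p["R"].T@np.array([*(d/th*np.sin(th)),np.cos(th)]);o=-p["R"].T@p["t"];return o+d*(z-o[2])/d[2]
_sp,_so=proj,onplane
def proj(p,X):return wproj(p,X) if p["camera_matrix"][0,0]<350 else _sp(p,X)
def onplane(p,uv,z):return wplane(p,uv,z) if p["camera_matrix"][0,0]<350 else _so(p,uv,z)
E
python3 - <<'E'
from h import *
p=r.camera("wrist")
for d in r.outline_of("spot",p)[:1]:print("spot",d["score"],d["uv"],onplane(p,d["uv"],.03),d["mask"].sum())
im=p["image"]
g=cv2.cvtColor(im,cv2.COLOR_RGB2GRAY)[30:60,240:270].astype(float)
hs=cv2.cvtColor(im,cv2.COLOR_RGB2HSV);w=cv2.inRange(hs,(0,0,150),(180,70,255));n,l,st,ce=cv2.connectedComponentsWithStats(w)
for s,c in zip(st[1:],ce[1:]):
    if 60<s[4]<2000 and c[1]<130:print("white",s,c,onplane(p,c,.03))
for nm,c in zip("corner",[(344,172),(275,44),(500,94),(455,0)]):print(onplane(p,np.array(c)/1.5625,.033))
m=cv2.inRange(hs,(95,120,60),(115,255,255));m[150:]=0
f=cv2.convexHull(cv2.findNonZero(m));q=np.array([onplane(p,u[0],.03)[:2] for u in f],np.float32);print(cv2.minAreaRect(q),f[:,0,1].min())
for n_,z in(("offcut1",.036),):
    for d in r.outline_of(n_,p)[:4]:
        X=onplane(p,d["uv"],z)-[.538,-.0057,0];c,s=np.cos(.285),np.sin(.285);print(n_,d["score"],d["uv"],"local",X[0]*c+X[1]*s,-X[0]*s+X[1]*c)
E
```

```text
spot 0.81 [248.6, 52.0] [ 0.53621488 -0.00598243  0.03      ] 283
white [258   9  18  17 202] [264.92079208  15.35643564] [0.56381171 0.03838977 0.03      ]
white [218  24  20  18 206] [227.7184466   32.54854369] [0.51528152 0.02356777 0.03      ]
white [244  45  19  18 241] [253.10373444  53.43983402] [ 0.54130537 -0.00871318  0.03      ]
[ 0.49001503 -0.07160227  0.033     ]
[0.45337883 0.04325014 0.033     ]
[ 0.62108237 -0.02834979  0.033     ]
[0.59918205 0.05416035 0.033     ]
((0.5344756245613098, -0.003489747643470764), (0.14001530408859253, 0.1094595268368721), 16.459688186645508) 0
offcut1 0.74 [251.4, 83.2] local -0.016026705658474395 -0.037087352974253446
offcut1 0.6 [228.5, 34.2] local -0.01384947751712061 0.030571184908134357
offcut1 0.54 [277.2, 56.3] local 0.026443035740523025 -0.02020292712621838
offcut1 0.51 [263.8, 14.8] local 0.03525373533924296 0.03474645377197084
```

```bash
python3 -m crank '[[0.41,-0.131,0.04,0,0,-0.41],[0.41,-0.131,0.04,0,0,-0.41],[0.41,-0.131,0.04,0,0,-0.41],[0.41,-0.131,0.04,0,0,-0.41],[0.41,-0.131,0.04,0,0,-0.41],[0.41,-0.131,0.04,0,0,-0.41],[0.32,-0.1,0.04,0,0,-0.41]]'; python3 - <<'E'
from h import *
p=r.camera("wrist")
cv2.imwrite("pics/w2.png",cv2.resize(p["image"][:,:,::-1],(800,600)))
for d in r.outline_of("brush",p):
    print(d["score"],d["uv"],d["mask"].sum())
    if d["score"]>.4:
        for y0 in(.25,):print(fit([(p,d["mask"].astype(float))],BRUSH,[*onplane(p,d["uv"],.05)[:2],y0]))
E
```

```text
t: 3.8
tcp_pos: [0.4704, 0.1713, 0.3788]
tool_rot: [[-0.231, 0.973, 0.002], [0.973, 0.231, 0.0], [-0.0, 0.002, -1.0]]
force: [0.6, 0.5, 1.1]
grip_width: 0.0872
grasp_force: 0.0
0.64 [261.0, 90.0] 2251
(array([0.45680742, 0.26760592, 0.1406366 ]), np.float64(0.05827998013954582))
0.55 [136.7, 32.1] 5057
(array([ 0.31693083,  0.30412848, -0.50809993]), np.float64(0.26011779439875615))
```

View pics/w2.png

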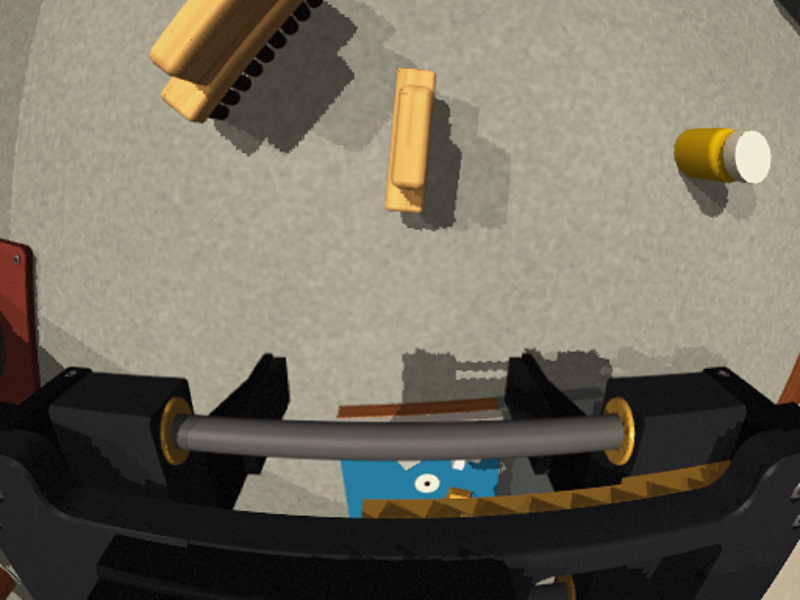

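The small brush is at px (261,90), (0.457,0.2675), yaw 8°. The large look-alike at upper left and the jar at right are clear of it.

```bash
python3 to.py .457 .2675 .234 98
```

```text
t 3.9 d [0.0943, 0.0103, 0.1431] rv [-0.0009, -0.0014, 0.0994] rows 3.4 0.7 yaw 103.7 [0.4695 0.1733 0.377 ] [ 0.3 -0.4  0.3]
```

```bash
python3 -m crank '[[0.05,0.005,0.01,0,0,0.1],[0.094,0.01,0.04,0,0,0.1],[0.094,0.01,0.08,0,0,0.1],[0.094,0.01,0.11,0,0,0.1],[0.094,0.01,0.13,0,0,0.1],[0.094,0.01,0.143,0,0,0.1],[0.094,0.01,0.143,0,0,0.1],[0.094,0.01,0.143,0,0,0.1]]' 0.06;  python3 to.py .457 .2675 .234 98
```

```text
t: 4.7
tcp_pos: [0.4595, 0.263, 0.2356]
tool_rot: [[-0.132, 0.991, 0.001], [0.991, 0.132, 0.0], [0.0, 0.001, -1.0]]
force: [-1.0, -0.3, 0.5]
grip_width: 0.06
grasp_force: 0.0
t 4.7 d [0.0048, -0.0019, 0.0016] rv [0.0008, -0.0, -0.0069] rows 0.1 0.0 yaw 97.6 [0.4595 0.263  0.2356] [-1.  -0.3  0.5]
```

```bash
python3 -m crank '[[0,0,0,0,0,0],[0,0,0,0,0,0],[0,0,0,0,0,0],[0,0,0,0,0,0],[0,0,0,0,0,0],[0,0,0,0,0,0]]' 0.0 35;  python3 to.py .457 .2675 .234 98
```

```text
t: 5.3
tcp_pos: [0.4588, 0.2635, 0.2349]
tool_rot: [[-0.134, 0.991, 0.0], [0.991, 0.134, 0.0], [0.0, 0.0, -1.0]]
force: [0.1, -0.5, -1.4]
grip_width: 0.0204
grasp_force: 7.7
t 5.3 d [0.0042, -0.0012, 0.0009] rv [0.0, -0.0, -0.0056] rows 0.1 0.0 yaw 97.68 [0.4588 0.2635 0.2349] [ 0.1 -0.5 -1.4]
```

```bash
python3 -m crank '[[0,0,-0.03,0,0,0],[0,0,-0.07,0,0,0],[0,0,-0.1,0,0,0],[0,0,-0.1,0,0,0]]' - 35;  python3 to.py .4844 -.0243 .335 106.4
```

```text
t: 5.7
tcp_pos: [0.4596, 0.2646, 0.3389]
tool_rot: [[-0.134, 0.991, 0.006], [0.991, 0.134, 0.002], [0.002, 0.006, -1.0]]
force: [0.1, 0.9, -1.3]
grip_width: 0.02
grasp_force: 34.9
t 5.7 d [-0.2896, -0.014, 0.0033] rv [0.0062, -0.0012, -0.1521] rows 5.8 1.0 yaw 97.68 [0.4596 0.2646 0.3389] [ 0.1  0.9 -1.3]
```

```bash
python3 -m crank '[[-0.05,-0.003,0.003,0,0,-0.07],[-0.1,-0.006,0.003,0,0,-0.15],[-0.15,-0.01,0.003,0,0,-0.15],[-0.2,-0.014,0.003,0,0,-0.15],[-0.24,-0.014,0.003,0,0,-0.15],[-0.27,-0.014,0.003,0,0,-0.15],[-0.29,-0.014,0.003,0,0,-0.15],[-0.29,-0.014,0.003,0,0,-0.15],[-0.29,-0.014,0.003,0,0,-0.15],[-0.29,-0.014,0.003,0,0,-0.15]]';  python3 to.py .4844 -.0243 .268 106.4
python3 - <<'E'
from h import *
im=[]
for c in("wrist","side"):
    p=r.camera(c);a=p["image"][:,:,::-1]
    im.append(a[:300,100:450] if c=="wrist" else a[100:300,150:350])
    if c=="side":
        q=p
cv2.imwrite("pics/w3.png",np.hstack([cv2.resize(im[0],(400,400)),cv2.resize(im[1],(400,400))]))
E
```

```text
t: 6.7
tcp_pos: [0.4834, -0.0247, 0.3314]
tool_rot: [[-0.282, 0.96, -0.001], [0.96, 0.282, 0.0], [0.001, -0.001, -1.0]]
force: [-0.1, 0.0, -1.5]
grip_width: 0.0195
grasp_force: 34.9
t 6.7 d [0.0001, 0.0011, 0.0634] rv [-0.0006, -0.0006, -0.0008] rows 1.3 0.0 yaw 106.35 [ 0.4834 -0.0247  0.3314] [-0.1  0.  -1.5]
```

View pics/w3.png

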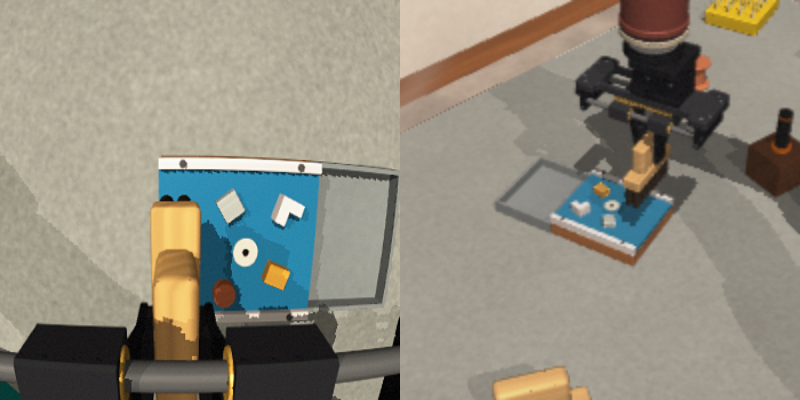

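The brush is held straight and square to the plate behind all four offcuts, which are visible in the left crop between (215,190) and (300,305). Next I check the lateral centring.

```bash
python3 - <<'E'
from h import *
p=r.camera("wrist");hs=cv2.cvtColor(p["image"],cv2.COLOR_RGB2HSV)
m=cv2.inRange(hs,(95,120,40),(115,255,255));m[260:]=0
n,l,st,_=cv2.connectedComponentsWithStats(m);k=1+st[1:,4].argmax();print(st[k])
pts=[(c,np.where(l[:,c]==k)[0][0]) for c in range(st[k][0]+10,st[k][0]+st[k][2]-10,4)]
W=np.array([onplane(p,u,.03)[:2] for u in pts])
u=np.array([.282,-.959])
f=np.polyfit(W[:,0],W[:,1],1);print("edge yaw",np.degrees(np.arctan(f[0])),"edge local y rel (.536,-.005)",np.median((W-[.536,-.005])@[-.282,.959]))
w=cv2.inRange(hs,(0,0,130),(180,70,255))
for d in r.outline_of("spot",p)[:1]:
    a=d["mask"].astype(np.uint8);h=cv2.convexHull(cv2.findNonZero(a));M=cv2.moments(h);c=(M["m10"]/M["m00"],M["m01"]/M["m00"]);print("spot",d["score"],c,onplane(p,c,.03),h.reshape(-1,2).min(0),h.reshape(-1,2).max(0))
for d in r.outline_of("brush",p):
    if d["score"]<.3: continue
    c=onplane(p,d["uv"],.16)[:2];z=.3314-.2349
    print("brush",d["score"],c,fit([(p,d["mask"].astype(float))],[b+[0,0,z] for b in BRUSH],[.483,-.02,.285]))
    print("top end px",np.argwhere(d["mask"])[0])
E
```

```text
[ 239  127  140  106 9035]
edge yaw 16.369568145973073 edge local y rel (.536,-.005) 0.05535661634730299
spot 0.68 (314.0262593783494, 188.89067524115757) [ 0.54160964 -0.00916274  0.03      ] [304 179] [324 199]
brush 0.81 [ 0.47372728 -0.00200159] (array([ 0.48193397, -0.02110231,  0.29497901]), np.float64(0.25469437324803884))
top end px [146 259]
```

```bash
python3 -m crank '[[0,0.001,0.03,0,0,0],[0,0.001,0.05,0,0,0],[0,0.001,0.065,0,0,0],[0,0.001,0.065,0,0,0],[0,0.001,0.065,0,0,0]]'; python3 to.py .6204 .0155 .2655 106.4
```

```text
t: 7.45
tcp_pos: [0.4846, -0.0252, 0.2669]
tool_rot: [[-0.281, 0.96, -0.0], [0.96, 0.281, 0.0], [0.0, -0.0, -1.0]]
force: [0.4, -0.3, -0.5]
grip_width: 0.0196
grasp_force: 35.0
t 7.45 d [0.001, 0.1417, 0.0014] rv [-0.0002, -0.0004, -0.0018] rows 2.8 0.0 yaw 106.29 [ 0.4846 -0.0252  0.2669] [ 0.4 -0.3 -0.5]
```

```bash
python3 -m crank '[[0,0.01,0.001,0,0,0],[0,0.02,0.001,0,0,0],[0,0.03,0.001,0,0,0],[0,0.04,0.001,0,0,0],[0,0.05,0.001,0,0,0],[0,0.06,0.001,0,0,0],[0,0.07,0.001,0,0,0],[0,0.08,0.001,0,0,0],[0,0.09,0.001,0,0,0],[0,0.1,0.001,0,0,0]]'; python3 to.py .6204 .0155 .2655 106.4
```

```text
t: 8.45
tcp_pos: [0.5814, 0.0028, 0.2658]
tool_rot: [[-0.28, 0.96, -0.0], [0.96, 0.28, 0.0], [0.0, -0.0, -1.0]]
force: [-0.4, -0.1, -0.8]
grip_width: 0.0197
grasp_force: 35.0
t 8.45 d [0.0013, 0.041, 0.0003] rv [-0.0001, -0.0001, -0.0023] rows 0.8 0.0 yaw 106.27 [0.5814 0.0028 0.2658] [-0.4 -0.1 -0.8]
```

```bash
python3 -m crank '[[0,0.01,0,0,0,0],[0,0.02,0,0,0,0],[0,0.03,0,0,0,0],[0,0.04,0,0,0,0],[0,0.046,0,0,0,0],[0,0.046,0,0,0,0],[0,0.046,0,0,0,0],[0,0.046,0,0,0,0]]'; python3 to.py .6204 .0155 .2655 106.4
python3 - <<'E'
from h import *
im=[]
for c in("wrist","scene"):
    p=r.camera(c);a=p["image"][:,:,::-1]
    im.append(a[50:300,150:450] if c=="wrist" else a[150:270,190:310])
cv2.imwrite("pics/w4.png",np.hstack([cv2.resize(im[0],(400,400)),cv2.resize(im[1],(400,400))]))
E
```

```text
t: 9.25
tcp_pos: [0.6244, 0.0153, 0.2658]
tool_rot: [[-0.28, 0.96, -0.0], [0.96, 0.28, -0.0], [-0.0, -0.0, -1.0]]
force: [0.4, 0.3, -1.1]
grip_width: 0.0198
grasp_force: 35.0
t 9.25 d [0.0014, -0.0038, 0.0003] rv [-0.0004, 0.0001, -0.0024] rows 0.1 0.0 yaw 106.26 [0.6244 0.0153 0.2658] [ 0.4  0.3 -1.1]
```

View pics/w4.png

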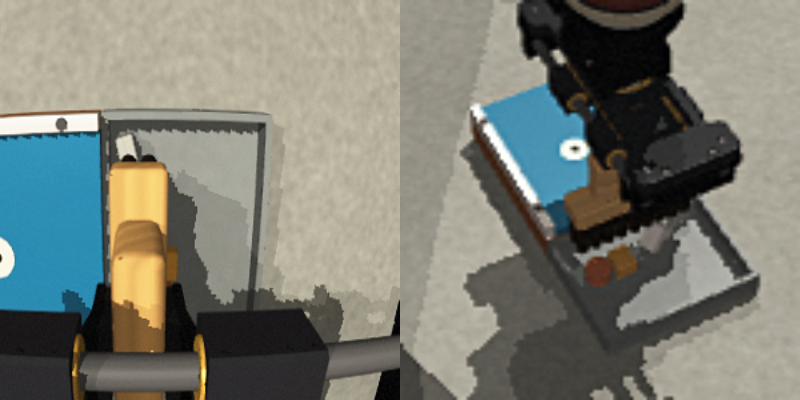

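All offcuts appear to have dropped into the tray: copper and brass at (600,270) and (625,262), the grey L near (660,230), and a pale one at (125,148) left crop near the plate edge. I lift the brush and check.

```bash
python3 -m crank '[[0,0,-0.03,0,0,0],[0,0,-0.06,0,0,0],[-0.04,0,-0.09,0,0,0],[-0.08,0,-0.1,0,0,0],[-0.1,0,-0.1,0,0,0],[-0.1,0,-0.1,0,0,0],[-0.1,0,-0.1,0,0,0],[-0.1,0,-0.1,0,0,0]]'
python3 - <<'E'
from h import *
im=[]
for c in("wrist","scene"):
    p=r.camera(c);a=p["image"][:,:,::-1]
    im.append(a[50:300,150:450] if c=="wrist" else a[150:270,190:310])
    if c=="wrist":
        for d in r.outline_of("offcut1",p):
            X=onplane(p,d["uv"],.012)-[.536,-.005,0];print(d["score"],d["uv"],np.round([X[:2]@[.959,.282],X[:2]@[-.282,.959]],3))
cv2.imwrite("pics/w5.png",np.hstack([cv2.resize(im[0],(400,400)),cv2.resize(im[1],(400,400))]))
E
```

```text
t: 10.15
tcp_pos: [0.6524, -0.0789, 0.3653]
tool_rot: [[-0.282, 0.959, -0.001], [0.959, 0.282, 0.001], [0.001, -0.001, -1.0]]
force: [0.1, -0.6, -1.7]
grip_width: 0.0196
grasp_force: 35.0
0.64 [256.5, 70.2] [0.093 0.016]
0.63 [264.4, 97.3] [ 0.102 -0.015]
0.54 [267.5, 117.1] [ 0.105 -0.037]
0.52 [250.0, 46.5] [0.086 0.043]
```

View pics/w5.png

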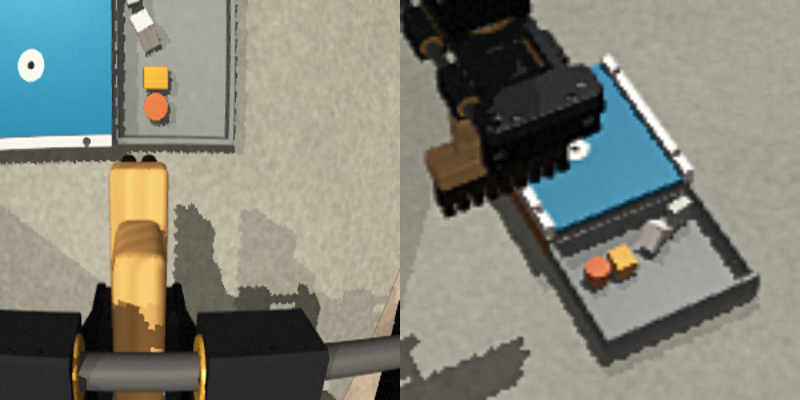

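All four offcuts lie in the tray, at local x 0.086–0.105 m, and the spot is uncovered. I set the brush down on the clear bench at about (0.60,−0.20).

```bash
python3 to.py .60 -.20 .236 106.4
```

```text
t 10.3 d [-0.1011, -0.0845, 0.1297] rv [-0.0002, -0.0005, -0.0004] rows 3.7 0.0 yaw 106.38 [ 0.6526 -0.0792  0.3657] [-0.1 -0.8 -1.2]
```

```bash
python3 -m crank '[[-0.04,-0.025,0,0,0,0],[-0.08,-0.06,0,0,0,0],[-0.1,-0.085,0.03,0,0,0],[-0.1,-0.085,0.07,0,0,0],[-0.1,-0.085,0.1,0,0,0],[-0.1,-0.085,0.12,0,0,0],[-0.1,-0.085,0.125,0,0,0],[-0.1,-0.085,0.129,0,0,0],[-0.1,-0.085,0.1305,0,0,0],[-0.1,-0.085,0.1305,0,0,0]]'; python3 to.py .60 -.20 .2345 106.4
```

```text
t: 11.3
tcp_pos: [0.5996, -0.2002, 0.2364]
tool_rot: [[-0.28, 0.96, 0.001], [0.96, 0.28, -0.0], [-0.001, 0.001, -1.0]]
force: [0.7, -0.4, -1.0]
grip_width: 0.02
grasp_force: 35.0
t 11.3 d [0.0001, 0.0004, 0.0019] rv [0.0013, 0.0009, -0.002] rows 0.0 0.0 yaw 106.28 [ 0.5996 -0.2002  0.2364] [ 0.7 -0.4 -1. ]
```

```bash
python3 -m crank '[[0,0,0.001,0,0,0],[0,0,0.001,0,0,0],[0,0,0.001,0,0,0]]'; python3 -m crank '[[0,0,0,0,0,0],[0,0,0,0,0,0],[0,0,0,0,0,0],[0,0,0,0,0,0],[0,0,0,0,0,0]]' 0.06 ; python3 -m crank '[[0,0,-0.02,0,0,0],[0,0,-0.05,0,0,0],[0,0,-0.1,0,0,0],[0,0,-0.14,0,0,0],[0,0,-0.16,0,0,0],[0,0,-0.16,0,0,0]]' 0.06; python3 to.py .5 -.31 .38 170;python3 to.py .5 -.31 .38 106
```

```text
t: 11.6
tcp_pos: [0.5993, -0.2004, 0.2347]
tool_rot: [[-0.28, 0.96, 0.001], [0.96, 0.28, -0.0], [-0.0, 0.0, -1.0]]
force: [-0.2, 0.1, -1.5]
grip_width: 0.0197
grasp_force: 35.0
t: 12.1
tcp_pos: [0.5992, -0.2004, 0.2344]
tool_rot: [[-0.28, 0.96, 0.0], [0.96, 0.28, -0.0], [-0.0, 0.0, -1.0]]
force: [-0.5, -0.2, 0.2]
grip_width: 0.0518
grasp_force: 0.0
t: 12.7
tcp_pos: [0.5999, -0.2002, 0.3984]
tool_rot: [[-0.28, 0.96, 0.006], [0.96, 0.28, -0.002], [-0.004, 0.005, -1.0]]
force: [0.7, 0.3, -0.7]
grip_width: 0.0601
grasp_force: 0.0
t 12.7 d [-0.0773, -0.1267, 0.0181] rv [0.0024, 0.006, -1.1123] rows 3.0 7.4 yaw 106.27 [ 0.5999 -0.2002  0.3984] [ 0.7  0.3 -0.7]
t 12.7 d [-0.0773, -0.1267, 0.0181] rv [0.005, 0.0036, 0.0047] rows 3.0 0.1 yaw 106.27 [ 0.5999 -0.2002  0.3984] [ 0.7  0.3 -0.7]
```

```bash
python3 to.py .41 -.364 .38 75
```

```text
t 12.7 d [-0.1039, -0.2283, 0.0177] rv [0.0058, 0.0022, 0.5458] rows 5.0 3.6 yaw 106.27 [ 0.5999 -0.2002  0.3984] [ 0.7  0.3 -0.7]
```

```bash
python3 -m crank '[[-0.02,-0.045,0.018,0,0,0.15],[-0.04,-0.09,0.018,0,0,0.3],[-0.06,-0.135,0.018,0,0,0.45],[-0.08,-0.18,0.018,0,0,0.545],[-0.1,-0.22,0.018,0,0,0.545],[-0.104,-0.228,0.018,0,0,0.545],[-0.104,-0.228,0.018,0,0,0.545],[-0.104,-0.228,0.018,0,0,0.545],[-0.104,-0.228,0.018,0,0,0.545]]' 0.06
python3 - <<'E'
from h import *
p=r.camera("wrist");cv2.imwrite("pics/w6.png",cv2.resize(p["image"][:,:,::-1],(800,600)))
for d in r.outline_of("gauge",p)[:3]:
    G=[cyl(.016,.060,.066),cyl(.011,.066,.129)]
    print("g",d["score"],d["uv"],d["mask"].sum(),fit([(p,d["mask"].astype(float))],G,[.434,-.267,0],(.006,.006,.01)))
hs=cv2.cvtColor(p["image"],cv2.COLOR_RGB2HSV)
m=cv2.inRange(hs,(3,170,140),(16,255,255));n,l,st,ce=cv2.connectedComponentsWithStats(m)
for i in np.argsort(-st[1:,4])[:3]+1:print("orange",st[i],ce[i],onplane(p,ce[i],.065))
for d in r.outline_of("stand",p)[:3]:print("stand",d["score"],d["uv"],fit([(p,d["mask"].astype(float))],[box(-.035,.035,-.035,.035,0,.06),cyl(.016,.06,.066),cyl(.011,.06,.129)],[*onplane(p,d["uv"],.04)[:2],.3]))
b=[d for d in r.outline_of("brush",p)]
for d in b:print("brush",d["score"],d["uv"],onplane(p,d["uv"],.05))
E
```

```text
t: 13.6
tcp_pos: [0.4109, -0.3626, 0.376]
tool_rot: [[0.255, 0.967, 0.0], [0.967, -0.255, 0.001], [0.001, 0.0, -1.0]]
force: [0.4, 0.6, 0.4]
grip_width: 0.0599
grasp_force: 0.0
g 0.78 [250.4, 85.9] 812 (array([ 0.43301526, -0.2675163 ,  0.00913101]), np.float64(0.11773399014778324))
orange [ 212   50   73   76 3097] [244.68130449  85.39618986] [ 0.42756092 -0.26401987  0.065     ]
orange [461 115  26  36 653] [474.24961715 131.04287902] [ 0.68333376 -0.36286366  0.065     ]
orange [487 346  25  38 475] [503.22947368 370.70736842] [ 0.87196515 -0.9526627   0.065     ]
stand 0.85 [145.9, 119.0] (array([ 0.31301905, -0.26228325, -0.41679629]), np.float64(0.07577954042767178))
stand 0.61 [240.6, 99.0] (array([ 0.43253882, -0.2664985 , -0.13506247]), np.float64(0.24130597444457236))
brush 0.87 [384.4, 14.4] [ 0.59578408 -0.21525905  0.05      ]
brush 0.45 [264.4, 98.0] [ 0.4433613  -0.28071587  0.05      ]
```

View pics/w6.png

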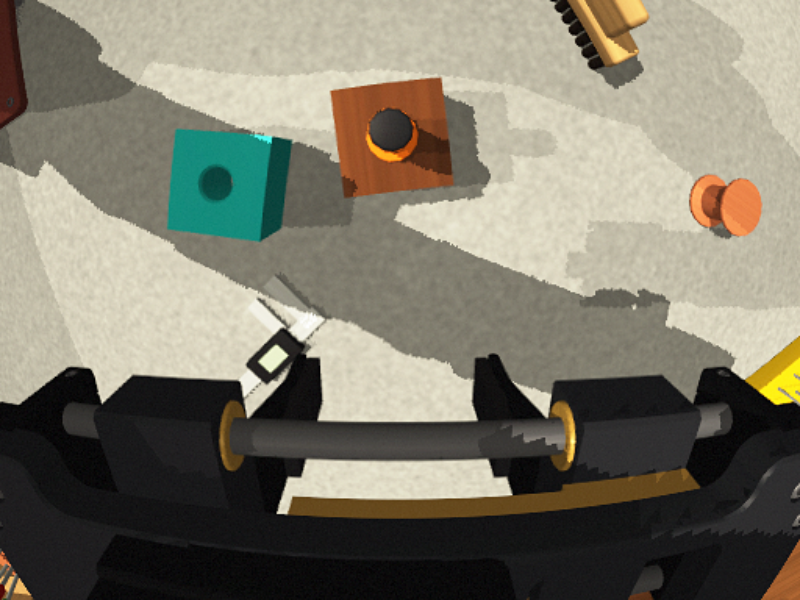

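The gauge's black grip top is at about (250,83) raw px, and the gauge fit gives (0.433,−0.2675), matching the stand. The brush stands on the bench at upper right.

```bash
python3 to.py .433 -.2675 .263 75
```

```text
t 13.8 d [0.0984, -0.0026, 0.1132] rv [-0.0001, -0.0004, 0.0026] rows 3.0 0.0 yaw 75.15 [ 0.4103 -0.3633  0.3762] [-0.5  0.6  0. ]
```

```bash
python3 -m crank '[[0.04,-0.001,0,0,0,0],[0.08,-0.003,0,0,0,0],[0.098,-0.003,0,0,0,0],[0.098,-0.003,0.01,0,0,0],[0.098,-0.003,0.05,0,0,0],[0.098,-0.003,0.08,0,0,0],[0.098,-0.003,0.1,0,0,0],[0.098,-0.003,0.113,0,0,0],[0.098,-0.003,0.113,0,0,0],[0.098,-0.003,0.113,0,0,0]]' 0.06;python3 to.py .433 -.2675 .263 75
```

```text
t: 14.8
tcp_pos: [0.4321, -0.269, 0.2639]
tool_rot: [[0.258, 0.966, 0.0], [0.966, -0.258, -0.0], [-0.0, 0.0, -1.0]]
force: [0.0, 0.1, 0.3]
grip_width: 0.0601
grasp_force: 0.0
t 14.8 d [0.0017, 0.0005, 0.0009] rv [0.0005, 0.0, 0.0006] rows 0.0 0.0 yaw 75.03 [ 0.4321 -0.269   0.2639] [0.  0.1 0.3]
```

```bash
python3 -m crank '[[0.0015,0,0.001,0,0,0],[0.0015,0,0.001,0,0,0],[0.0015,0,0.001,0,0,0],[0.0015,0,0.001,0,0,0],[0.0015,0,0.001,0,0,0],[0.0015,0,0.001,0,0,0],[0.0015,0,0.001,0,0,0]]' 0 40; python3 to.py .433 -.2675 .263 75
```

```text
t: 15.5
tcp_pos: [0.4323, -0.2672, 0.2624]
tool_rot: [[0.258, 0.966, 0.0], [0.966, -0.258, -0.0], [-0.0, 0.0, -1.0]]
force: [0.1, -0.4, 0.6]
grip_width: 0.0214
grasp_force: 40.0
t 15.5 d [-0.0001, 0.0008, -0.0006] rv [0.0001, 0.0, 0.0008] rows 0.0 0.0 yaw 75.04 [ 0.4323 -0.2672  0.2624] [ 0.1 -0.4  0.6]
```

```bash
python3 -m crank '[[0,0,-0.02,0,0,0],[0,0,-0.05,0,0,0],[0,0,-0.08,0,0,0],[0,0,-0.1,0,0,0],[0,0,-0.1,0,0,0],[0,0,-0.1,0,0,0]]'; python3 to.py .5414 -.009 .32 75
```

```text
t: 16.1
tcp_pos: [0.4321, -0.2671, 0.3618]
tool_rot: [[0.258, 0.966, -0.0], [0.966, -0.258, 0.0], [-0.0, -0.0, -1.0]]
force: [-0.4, -0.0, -1.4]
grip_width: 0.0215
grasp_force: 40.0
t 16.1 d [0.2776, 0.039, 0.0418] rv [-0.0002, 0.0, 0.0007] rows 5.7 0.0 yaw 75.04 [ 0.4321 -0.2671  0.3618] [-0.4 -0.  -1.4]
```

```bash
python3 -m crank '[[0.03,0.004,0,0,0,0],[0.07,0.01,0,0,0,0],[0.11,0.016,0,0,0,0],[0.15,0.021,0,0,0,0],[0.19,0.027,0,0,0,0],[0.23,0.033,0,0,0,0],[0.26,0.037,0,0,0,0],[0.278,0.039,0,0,0,0],[0.278,0.039,0.03,0,0,0],[0.278,0.039,0.042,0,0,0]]'; python3 -m crank '[[0,0,0,0,0,0],[0,0,0,0,0,0],[0,0,0,0,0,0],[0,0,0,0,0,0]]'; python3 to.py .5414 -.009 .292 75
python3 - <<'E'
from h import *
im=[]
for c,(a,b,x,y) in(("scene",(130,230,200,300)),("side",(140,240,200,300))):
    p=r.camera(c);print(c,"exp tip",proj(p,[[.5414,-.009,.0615],[.5414,-.009,.03]]).round(1).tolist())
    for d in r.outline_of("spot",p)[:1]:print(d["score"],d["uv"])
    for d in r.outline_of("gauge",p)[:1]:print("g",d["score"],d["uv"],np.argwhere(d["mask"])[-3:].tolist())
    im.append(cv2.resize(p["image"][a:b,x:y,::-1],(400,400)))
cv2.imwrite("pics/w7.png",np.hstack(im))
E
```

```text
t: 17.1
tcp_pos: [0.5405, -0.0082, 0.3166]
tool_rot: [[0.257, 0.966, -0.005], [0.967, -0.257, 0.001], [-0.001, -0.005, -1.0]]
force: [-0.4, -0.3, -1.3]
grip_width: 0.0214
grasp_force: 40.0
t: 17.5
tcp_pos: [0.5419, -0.009, 0.3213]
tool_rot: [[0.259, 0.966, 0.001], [0.966, -0.259, -0.0], [0.0, 0.001, -1.0]]
force: [0.0, -0.6, -2.0]
grip_width: 0.0212
grasp_force: 40.0
t 17.5 d [-0.0002, -0.0005, 0.0293] rv [0.0014, -0.0001, 0.0001] rows 0.6 0.0 yaw 75.01 [ 0.5419 -0.009   0.3213] [ 0.  -0.6 -2. ]
scene exp tip [[242.4, 185.1], [242.7, 193.3]]
0.43 [241.9, 191.8]
g 0.65 [241.5, 176.9] [[187, 241], [187, 242], [187, 243]]
side exp tip [[255.1, 193.7], [255.2, 201.7]]
g 0.58 [257.7, 179.3] [[193, 255], [193, 256], [194, 255]]
```

View pics/w7.png

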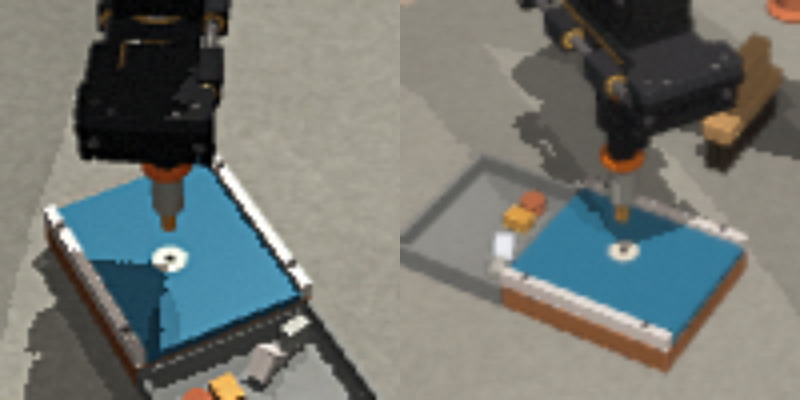

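The tip is straight over the spot in both views: tip at (169,230) over spot (170,258) in scene, and (622,218) over (624,249) in side. I descend gently.

```bash
python3 -m crank '[[0,0,0.01,0,0,0],[0,0,0.02,0,0,0],[0,0,0.026,0,0,0],[0,0,0.03,0,0,0],[0,0,0.03,0,0,0],[0,0,0.03,0,0,0]]'; for i in 1 2 3 4 5;do python3 to.py .5414 -.009 .2834 75;python3 - <<<'from cell import r;r.camera("side")'; done
```

```text
t: 18.4
tcp_pos: [0.5417, -0.0086, 0.2904]
tool_rot: [[0.258, 0.966, -0.0], [0.966, -0.258, 0.0], [0.0, -0.0, -1.0]]
force: [1.1, -0.4, -2.8]
grip_width: 0.0211
grasp_force: 40.0
t 18.4 d [-0.0005, -0.0002, 0.007] rv [-0.0001, -0.0001, 0.0009] rows 0.1 0.0 yaw 75.05 [ 0.5417 -0.0086  0.2904] [ 1.1 -0.4 -2.8]
t 18.45 d [-0.0005, -0.0003, 0.0072] rv [0.0003, -0.0002, 0.0008] rows 0.1 0.0 yaw 75.05 [ 0.5418 -0.0086  0.2906] [-0.5 -0.1 -1.1]
t 18.5 d [-0.0005, -0.0003, 0.0073] rv [0.0005, -0.0002, 0.0008] rows 0.1 0.0 yaw 75.04 [ 0.5418 -0.0086  0.2907] [-0.9  0.3 -1.2]
t 18.55 d [-0.0005, -0.0003, 0.0073] rv [0.0006, -0.0002, 0.0007] rows 0.1 0.0 yaw 75.04 [ 0.5418 -0.0086  0.2907] [-0.5 -0.7 -0.3]
t 18.6 d [-0.0004, -0.0003, 0.0073] rv [0.0006, -0.0001, 0.0007] rows 0.1 0.0 yaw 75.04 [ 0.5418 -0.0087  0.2907] [ 0.4  0.4 -1.4]
```

```bash
python3 -m crank '[[0,0,0.001,0,0,0],[0,0,0.002,0,0,0],[0,0,0.003,0,0,0],[0,0,0.004,0,0,0],[0,0,0.005,0,0,0],[0,0,0.006,0,0,0],[0,0,0.007,0,0,0],[0,0,0.007,0,0,0],[0,0,0.007,0,0,0]]'; python3 - <<'E'
from h import *
F=[];
for i in range(14):
    r.camera("side");s=r.state();F.append(s["force"])
print(np.mean(F,0),np.std(F,0)/14**.5,s["tcp_pos"],s["t"])
E
```

```text
t: 19.55
tcp_pos: [0.5417, -0.0087, 0.2835]
tool_rot: [[0.258, 0.966, 0.0], [0.966, -0.258, 0.0], [0.0, 0.0, -1.0]]
force: [-0.7, -0.5, 1.2]
grip_width: 0.0209
grasp_force: 40.0
[-0.08991319 -0.30316062  1.51650614] [0.1298472  0.07235256 0.1141774 ] [ 0.54171113 -0.00870405  0.28339239] 20.25
```

```bash
python3 - <<'E'
from h import *
im=[]
for c,(a,b,x,y) in(("scene",(130,230,200,300)),("side",(150,230,220,300))):
    p=r.camera(c);im.append(cv2.resize(p["image"][a:b,x:y,::-1],(400,400)))
cv2.imwrite("pics/w8.png",np.hstack(im))
E
```

```text
(no output)
```

View pics/w8.png

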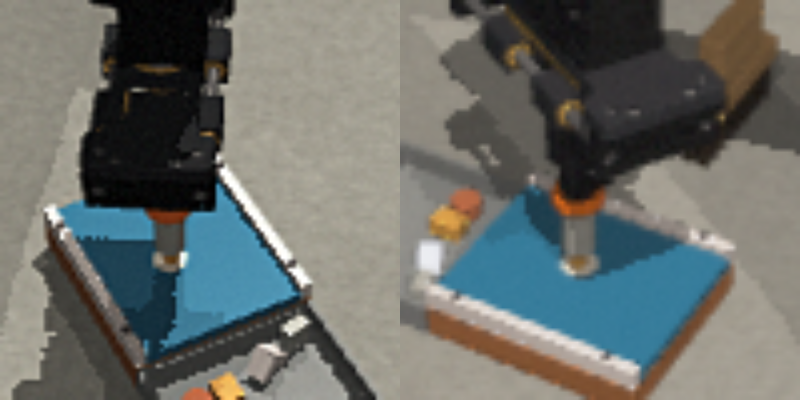

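The gauge is upright with its tip on the spot, at (170,258) and (578,265), with white showing around it. All four offcuts are in the tray and the brush is clear.

```bash
python3 -c 'from cell import r;print(r.hand_in())'
```

```text
the job is handed in; nothing more can be done
None
```

I handed the job in at about 20 s: all four offcuts are in the tray, the brush is on the bench clear of plate and tray, and the gauge is held upright on the spot at about 2.8 N (tip about half way in); no verdict was returned.

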